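Feed a sample carrier down the tester's loading chute to its stop

ROBOT

A 6-joint arm with a two-finger parallel gripper is mounted at the origin on the work surface. World frame = base frame: x ahead of the robot, y to its left, z up, the work surface at z = 0. Lengths are in m, angles in rad, forces in N, time in s.
With the tool pointing down it reaches from about 0.35 to 0.875 m from the base axis. Payload 4.2 kg.
Tool frame: the origin (TCP) lies midway between the tips of the shut fingers; the grasp point (between the pads) lies 19 mm behind it (ctrl.pinch_z is the distance from the TCP to the grasp point, in m); z points along the fingers, y is the line along which they close (so a half turn about z gives the same grasp; the last joint's range is limited). The gripper opens to 85 mm and grips with 20 to 120 N. Pads are 22 mm wide; open, the fingers measure 114 mm over their backs; the gripper's body (76 mm by 85 mm) begins 54 mm behind the grasp point. The pads swing forward as they close: fully open they stand 13 mm farther back than shut.
Start: joints at [-1.011, 0.385, 0.008, 0, -1.194, -0.259], TCP at [0.185, -0.597, 0.231] pointing down, gripper open.
Joint ranges: [-3.14, 3.14], [-1.21, 2.06], [-1.07, 1.41], [-3.16, 2.05], [-2.99, -0.16], [-3.1, 3.1]. Speed limits (rad/s): [2.79, 2.79, 3.14, 3.14, 3.14, 3.14].

INTERFACE

Orientations are given as a 3x3 rotation matrix whose columns are the frame's x, y, z axes.
In Python, from bench import ctrl gives the robot as it stands.
- The arm moves only by the tool play_rows, never from a script. Its argument "plan" is a list of rows, each a list of 7 numbers: the turn, a rotation vector about the tool's x, y, z in degrees, then the shift along the tool's x, y, z in m, then the opening, from 0 (shut) to 1 (fully open). In form: [[wx, wy, wz, dx, dy, dz, grip], ...]. A call has 1 to 5 rows; each row shifts and turns the commanded pose from where the row before left it, along the tool's axes as they then stand; what a row does not reach is not made up. A row lasts 1/8 s, in which the tool goes at most 62.5 mm and 10.7 degrees, less where a joint would pass 70% of its speed; a pose out of reach is approached as far as the arm can. A call is refused whole if a number of a shift passes 0.0625 or a number of a turn 10.7, either way. A call with a gripper value outside its range is refused whole. The fingers move at their own pace and stop on an object; "force" is the grip in N (left out, the last holds). Time passes only in rows, so rows that do not move let the fingers close. It gives the time, the measured TCP pose, the force, the opening and the grip force at its end, in the units of the state.
- ctrl.read_state(): the state, without advancing time (a new reading comes with each control period).
- ctrl.read_camera(name): name is "scene" or "top"; returns the picture (400x640x3 uint8, red, green, blue); there is no depth.
- ctrl.camera_params(name): a dict with "intrinsics" (3x3 intrinsics, pixels), "distortion" ([k1, k2, p1, p2, k3] as OpenCV has them; the pictures are not rectified), "R" (3x3) and "t" (3): a world point X has camera coordinates R X + t. Camera axes: x right, y down, z forward; pixel columns grow to the right and rows downward; lengths in m; the calibration is good to about 2 mm. A picture is of the moment at which its call begins. camera_params takes no time and is no camera call.
- ctrl.hand_in(): hands the job in; it is judged then, once.
Trained networks look in the newest picture that a camera, given by its name, has taken for a name from the list of things; names that differ only in an ending like _2 or _b are one class to them, and where a whole thing is asked for, a point or a joint stands for the part that bears it (a point fixed in the world has none). Each returns a list of dicts, best first, with "p" (0 to 1); they miss things now and then, are a little off and sometimes report something else, mostly with a low value. They report only what shows in the picture. A call takes as long as a camera call. They do not tell look-alikes from the thing itself.
- ctrl.look_for(camera, target): "xy" ([column, row] as shares, 0 to 1, of the picture: columns of its width, rows of its height, amid what is visible of it).
- ctrl.outline_of(camera, target): "region" (400x640 bool, what is visible of it) and "xy" ([column, row] as shares, 0 to 1, of the picture: columns of its width, rows of its height, amid what is visible of it).
The state is a dict: "time_s": time; "joint_positions": joint angles; "dq": joint speeds; "tau": joint torques, N m; "tool_pos": TCP position; "orientation": TCP orientation; "ft_force": force on the tool from outside, world axes, zero at the start; "ft_torque": the same for the moment, N m; "opening": finger opening in m; "grip_force": force on a finger pad.
Only numpy, scipy, OpenCV 4.12 (cv2) and the standard library are available. Lean on these libraries where they do the work, as an engineer would, in place of code of your own. Each camera call takes 0.05 s, during which the arm holds its last target. There are 200 camera calls.

TASK

Pick up the large round sample carrier and set it chip side up in the upper part of the sloped loading chute, and let go of it. Then push it gently down the chute, past the drag spring, until it rests firmly against the spring-loaded escapement stop without forcing the stop, and leave it there; do not disturb the other things on the bench.

Things in the scene. Friction and masses are not known exactly. Their poses are not given: they have to be found in the camera images.
- puck: the part: plain steel disc (sample carrier), 44 mm diameter, 22 mm high, about 0.2 kg, a small black chip on its top; stands on the bench. Origin: centre of its underside, z up. It is the larger of the two round carriers.
- channel: the chute: fixed straight aluminium channel sloping down 14 degrees. Origin on its sliding floor, on the centre line, 95 mm above the bench; x downhill along the floor, z perpendicular to the floor, y across. Floor from x = -160 (open upper end) to +130 mm. Side walls: 8 mm high, 54 mm apart inside, up to x = -50; narrowing to x = -20; then 16 mm high, 48 mm apart.
- load_point (a point): a point on the floor in the middle of the chute's upper part (x = -105 mm of the chute), where the carrier is to be set down (centre uphill of x = -40 mm); friction keeps it where it is left
- leaf_start (a point): where the drag spring begins to bear fully (x = 0 of the chute): a steel leaf, 10 mm high, on the +y side from x = -25 (tapered lead-in) to +100 mm, standing 7 mm into the channel. It presses the carrier against the other wall: with the carrier's centre from x = 0 on, pushing takes an even drag of about 2.5 to 6 N, different each time and felt only while it moves; left, the carrier stays.
- escapement: the escapement: grey housing 45 x 62 x 40 mm across the chute's lower end, uphill face at x = +130 mm of the chute (this frame is the chute's own: same origin and axes). From it a sprung stop pad on a rod (dark steel, 30 mm wide, 16 mm high) reaches uphill into the channel; it gives 0.5 mm per newton. More than 12 N on the stop forces it.
- stop_range_mid (a point): a point on the chute floor at x = +94 mm: only the middle of the stop's adjusting range. The pad's face is set anew each time, anywhere within 18 mm uphill or downhill of it, and is not measured: there the pushing force climbs steadily above the drag. 3 to 6 N above the drag is a good firm seat.
- small_puck: another carrier, leave alone: steel disc 30 mm diameter, 22 mm high; origin centre of underside
- square_carrier: another carrier, leave alone: steel square 44 x 44 x 22 mm; origin centre of underside
- dish_a: shallow glass dish, 90 mm diameter, 14 mm high, leave alone; origin centre of underside
- dish_b: same kind of dish, leave alone
- dish_c: same kind of dish, leave alone
- marker: marker pen 135 mm long along its x, 20 mm high, lying, leave alone
- tweezers: steel tweezers 135 mm long along x, 4 mm high, lying, leave alone
- vial: small vial 26 mm diameter, 50 mm high, leave alone; origin centre of underside
Things that resemble listed ones, but are neither listed nor needed, are in the scene too. Leave any orange or red look-alike of the puck alone.

How it is judged:
On the way, in this order (a step that is already met when the one before it is completed fails the run):
1. the large round carrier lies chip up on the floor of the chute's upper part (centre uphill of x = -30 mm), let go and still (y of puck in the frame of channel between -0.008 and 0.008 m and z of puck in the frame of channel between -0.003 and 0.004 m and angle between the z axis of puck and the z axis of channel, either way round below 0.1 rad and angle between puck's own z axis and vertical below 0.5 rad and x of puck in the frame of channel between -0.155 and -0.03 m and contact force between puck and the fingers below 0.1 N and linear speed of puck below 0.01 m/s), for 0.3 s.
2. the carrier has been pushed against the stop with at least 1 N (y of puck in the frame of channel between -0.008 and 0.008 m and z of puck in the frame of channel between -0.003 and 0.004 m and angle between the z axis of puck and the z axis of channel, either way round below 0.1 rad and angle between puck's own z axis and vertical below 0.5 rad and contact force between puck and escapement above 1 N), for 0.2 s.
At the end, for the whole second after the job is handed in: The large round carrier lies chip up and flat on the chute floor (within 4 mm in height, 8 mm of the centre line, 0.1 rad), at rest, released, and bears on the escapement stop with more than 0.3 N (y of puck in the frame of channel between -0.008 and 0.008 m and z of puck in the frame of channel between -0.003 and 0.004 m and angle between the z axis of puck and the z axis of channel, either way round below 0.1 rad and angle between puck's own z axis and vertical below 0.5 rad and contact force between puck and escapement above 0.3 N and contact force between puck and the arm below 0.1 N and contact force between puck and the fingers below 0.1 N and linear speed of puck below 0.01 m/s); the robot touches nothing.
It fails at once if the escapement stop is forced: more than 12 N on it (contact force between escapement and anything else above 12 N).
It fails at once if another thing on the bench is moved by more than 15 mm (distance of any of small_puck, square_carrier, dish_a, dish_b, dish_c, marker, tweezers, vial from where it was at the start of the episode above 0.015 m).
It also fails if it takes over 64 s, if anything falls off the work surface, if the arm or the gripper's body presses on something with over 40 N, if the wrist force passes 120 N, or if a joint passes its speed limit or range.

## Working session

There is one attempt and no reset: what is moved stays moved. The work goes in short steps, Python scripts to look and compute and a tool call to move; the robot and the scene stay as the last step left them, time stands still between calls to the robot, and variables do not carry over. Pictures are saved under pics/ and viewed, at most 14 in all, crops included, and the job is handed in when it is done.

Besides the shell and the picture viewer there is one more tool, called after "Emit:" as a command line: name --pt "numbers of a row" for each row, then --argument value for the rest. play_rows: Moves the arm, as the interface text tells. Its arguments: {"type":"object","properties":{"plan":{"type":"array"},"force":{"type":"number"}},"required":["plan"]}

```bash
ls; mkdir -p pics; python3 - <<'E'
from bench import ctrl
import cv2,numpy as np
for n in ("scene","top"):
    im=ctrl.read_camera(n); cv2.imwrite(f"pics/{n}0.png",im[:,:,::-1])
    p=ctrl.camera_params(n); print(n,np.round(p["intrinsics"],1).tolist(),np.round(p["distortion"],3),np.round(p["R"],3).tolist(),np.round(p["t"],3), "C",-p["R"].T@p["t"] if hasattr(p["R"],"T") else "")
    for t in ("puck","channel","escapement"):
        for d in ctrl.look_for(n,t)[:4]: print(t,round(d["p"],2),np.round(np.array(d["xy"])*[640,400],1))
E
```

```text
pics
scene [[488.0, 0.0, 310.5], [0.0, 488.0, 204.0], [0.0, 0.0, 1.0]] [-0.017  0.     0.     0.     0.   ] [[-0.186, 0.982, -0.007], [0.806, 0.149, -0.573], [-0.561, -0.113, -0.82]] [ 0.15  -0.404  1.574] C [1.23736388 0.08935346 1.06087884]
puck 0.76 [184.9 191.2]
puck 0.74 [183.3 154.4]
puck 0.51 [431.5 239.4]
puck 0.46 [214.4 180.2]
channel 0.76 [377.  221.3]
channel 0.21 [432.6 240.5]
escapement 0.69 [433.8 240.4]
top [[408.0, 0.0, 320.9], [0.0, 408.0, 202.7], [0.0, 0.0, 1.0]] [-0.105  0.     0.     0.     0.   ] [[0.002, -1.0, 0.001], [-0.998, -0.003, -0.055], [0.055, -0.001, -0.998]] [-0.042  0.564  1.366] C [ 0.48747041 -0.03961934  1.39493824]
puck 0.69 [313.  173.7]
puck 0.48 [438.4 249.8]
puck 0.45 [428.3 211.5]
channel 0.68 [274.7 187.3]
escapement 0.57 [230.5 184.1]
```

View pics/scene0.png

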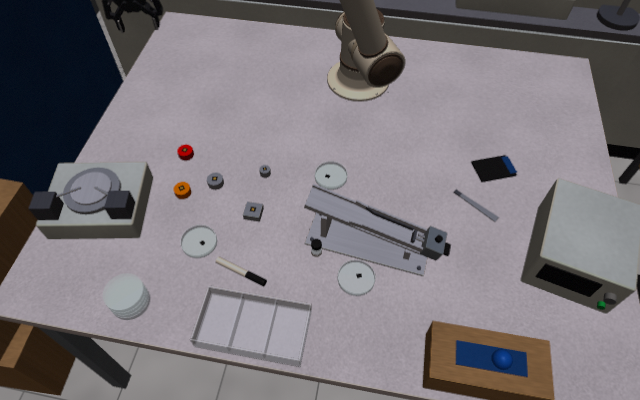

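View pics/top0.png

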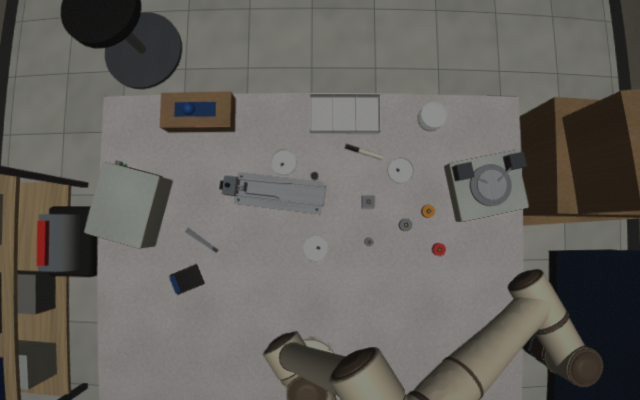

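Scene picture: grey discs at (215,180) and (265,171), and orange (182,190) and red (185,152) look-alikes. The grey one at (215,180), at (405,225) in the top view, is the larger and so the puck. The chute's upper end is near (310,195) and the escapement near (434,240).

```bash
cat > h.py <<'E'
import numpy as np,cv2
from bench import ctrl
from scipy.optimize import least_squares
def P(n):
    p=ctrl.camera_params(n); return [np.array(p[k],float) for k in ("intrinsics","distortion","R","t")]
def proj(n,X):
    K,D,R,t=P(n); return cv2.projectPoints(np.array(X,float).reshape(-1,1,3),cv2.Rodrigues(R)[0],t,K,D)[0].reshape(-1,2)
def ray(n,uv,z):
    K,D,R,t=P(n); q=cv2.undistortPoints(np.array([[uv]],float),K,D).ravel()
    d=R.T@np.r_[q,1]; c=-R.T@t; return c+d*(z-c[2])/d[2]
E
python3 - <<'E'
from h import *
a=cv2.imread("pics/scene0.png");b=cv2.imread("pics/top0.png")
A=cv2.resize(a[170:285,290:460],None,fx=4.7,fy=4.7,interpolation=cv2.INTER_CUBIC)[:540,:799]
cv2.imwrite("pics/c1.png",A)
B=cv2.resize(b[160:225,210:335],None,fx=6.2,fy=6.2,interpolation=cv2.INTER_CUBIC);cv2.imwrite("pics/c2.png",B)
C=np.hstack([cv2.resize(a[140:220,165:275],None,fx=3.6,fy=3.6),cv2.resize(b[185:265,350:460],None,fx=3.6,fy=3.6)]);cv2.imwrite("pics/c3.png",C)
for n,t in (("scene",(215,179)),("top",(405.5,224.5))): print(ray(n,t,.022))
for n,t in (("scene",(265,170)),("top",(369,241))): print(ray(n,t,.022))
E
```

```text
[ 0.49182469 -0.32216141  0.022     ]
[ 0.49049112 -0.32661979  0.022     ]
[ 0.43715048 -0.19666068  0.022     ]
[ 0.43498447 -0.2027039   0.022     ]
```

View pics/c1.png

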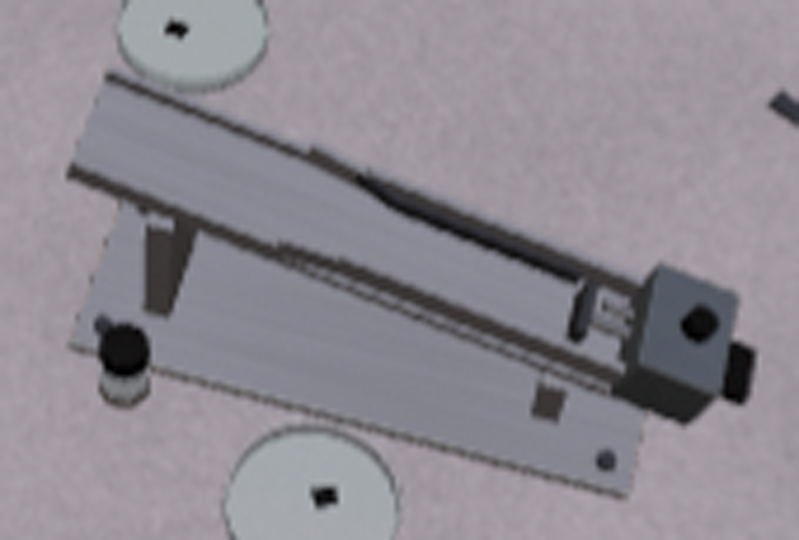

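View pics/c2.png

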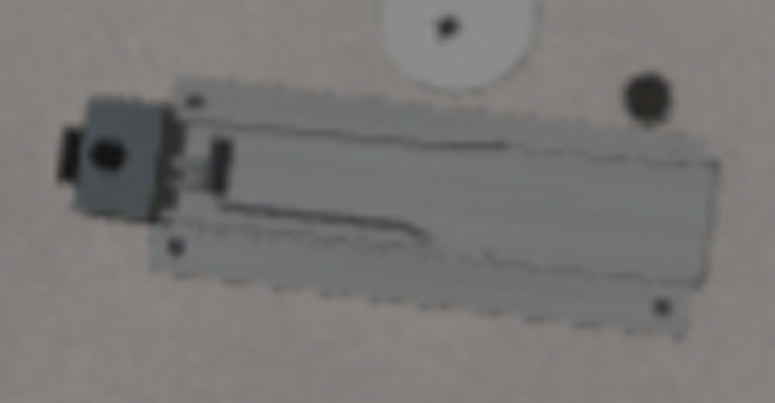

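View pics/c3.png

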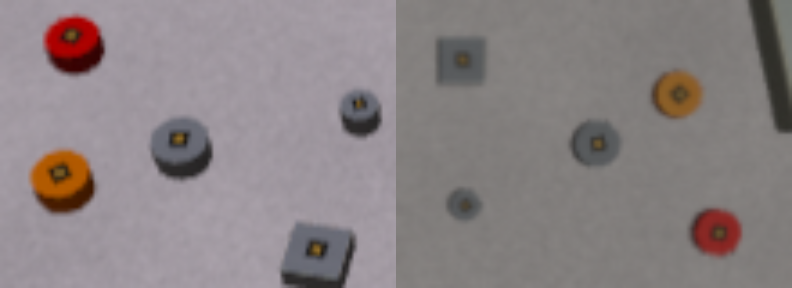

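The crop confirms it: the large grey disc is the puck, with its chip at scene (215,178) and top (405.6,224.7). Next I fit the chute pose to points read off the crops.

```bash
cat >> h.py <<'E'
def chR(yaw):
    s,c=np.sin(np.radians(14)),np.cos(np.radians(14))
    return cv2.Rodrigues(np.array([0,0,yaw]))[0]@np.array([[c,0,s],[0,1,0],[-s,0,c]])
E
cat > fit.py <<'E'
from h import *
S=[((110,73),(-160,28.5,8)),((72,170),(-160,-28.5,8)),((360,180),(-25,24,10)),((395,212),(0,17,10)),((580,280),(100,17,10))]
T=[((718,160),(-160,-28.5,8)),((702,285),(-160,28.5,8)),((430,240),(-25,24,10)),((405,225),(0,17,10)),((225,207),(100,17,10))]
S=[(np.array([290,170])+np.array(a)/4.7,np.array(b)/1e3) for a,b in S]
T=[(np.array([210,160])+np.array(a)/6.2,np.array(b)/1e3) for a,b in T]
def res(v,sets):
    R=chR(v[2]); o=[]
    for n,L in sets:
        X=np.array([R@b+[v[0],v[1],.095] for a,b in L]); o.append((proj(n,X)-np.array([a for a,b in L])).ravel())
    return np.concatenate(o)
for sets in ([("scene",S)],[("top",T)],[("scene",S),("top",T)]):
    r=least_squares(res,[.55,0.05,1.5],args=(sets,),x_scale=.01); print(np.round(r.x,4),np.round(r.fun.reshape(-1,2),1).tolist())
E
python3 fit.py
```

```text
[0.6016 0.1082 1.4634] [[-0.7, 0.8], [0.3, -0.8], [-1.0, 0.0], [0.8, -0.5], [0.6, 0.5]]
[0.596  0.1021 1.4533] [[-0.7, 0.9], [-0.3, -0.9], [2.3, 0.4], [-0.8, -0.1], [-0.5, -0.3]]
[0.5991 0.106  1.4575] [[-1.2, -0.5], [-0.4, -2.2], [-1.7, -1.0], [-0.0, -1.5], [-0.3, -0.3], [-2.0, -0.3], [-1.5, -2.1], [1.1, -0.6], [-2.0, -1.1], [-1.7, -1.1]]
```

```bash
cat >> h.py <<'E'
from scipy.spatial.transform import Rotation as Ro
O=np.array([.599,.105,.095]); YAW=1.458
PUCK=np.array([.4912,-.3244,0])
def ch(p): return O+chR(YAW)@np.array(p)
def toolR(tilt):  # closing (tool y) along chute x
    C=chR(YAW) if tilt else cv2.Rodrigues(np.array([0,0,YAW]))[0]
    a=[np.column_stack([np.cross(s*C[:,0],-C[:,2]),s*C[:,0],-C[:,2]]) for s in(1,-1)]
    return a
def go(pos,tilt,R=None,p=None):
    s=ctrl.read_state(); R=np.array(s["orientation"]) if R is None else R; p=np.array(s["tool_pos"]) if p is None else p
    best=min(toolR(tilt),key=lambda G:Ro.from_matrix(R.T@G).magnitude())
    print("turn deg",np.round(np.degrees(Ro.from_matrix(R.T@best).as_rotvec()),1),"shift(cur axes)",np.round(R.T@(pos-p),4),"shift(new axes)",np.round(best.T@(pos-p),4))
    return best
E
python3 - <<'E'
from h import *
s=ctrl.read_state(); print(s["tool_pos"],np.round(s["orientation"],3),ctrl.pinch_z,s["opening"],s["ft_force"])
go(PUCK+[0,0,.12],0); print(ch([-.105,0,0]),ch([0,0,0]))
E
```

```text
[ 0.18517237 -0.59686312  0.23115553] [[-0.955 -0.296 -0.   ]
 [-0.296  0.955  0.   ]
 [-0.     0.    -1.   ]] 0.0187 0.08564160500621691 [-0.03919204  0.24562123 -0.22113767]
turn deg [ 0.  -0.  23.7] shift(cur axes) [-0.373   0.1695  0.1112] shift(new axes) [-0.2734  0.3052  0.1112]
[0.58753254 0.00376638 0.1204018 ] [0.599 0.105 0.095]
```

Emit:
play_rows --pt "0 0 0 -0.06 0.027 0 1" --pt "0 0 0 -0.06 0.027 0 1" --pt "0 0 0 -0.06 0.027 0 1" --pt "0 0 0 -0.06 0.027 0.01 1" --pt "0 0 0 -0.06 0.027 0.01 1" --force 40

```text
time_s: 1.02
tool_pos: [0.4198, -0.3895, 0.2128]
orientation: [[-0.955, -0.296, 0.001], [-0.296, 0.955, -0.001], [-0.001, -0.001, -1.0]]
ft_force: [1.4, -1.4, 1.1]
opening: 0.0855
grip_force: 0.0
```

Emit:
play_rows --pt "0 0 0 -0.06 0.027 0.02 0.85" --pt "0 0 7.9 0 0 0.02 0.85" --pt "0 0 7.9 0 0 0.02 0.85" --pt "0 0 7.9 0 0 0.02 0.85" --pt "0 0 0 0 0 0 0.85"

```text
time_s: 1.65
tool_pos: [0.4622, -0.3508, 0.1329]
orientation: [[-0.994, 0.111, -0.003], [0.111, 0.994, 0.002], [0.004, 0.001, -1.0]]
ft_force: [0.3, -0.1, 0.2]
opening: 0.0727
grip_force: 0.0
```

```bash
python3 - <<'E'
from h import *
s=ctrl.read_state(); print(s["tool_pos"],s["opening"],s["time_s"],s["ft_force"]); go(PUCK+[0,0,.06],0)
R=np.array(s["orientation"]);p=np.array(s["tool_pos"])
for n in("scene","top"):
    cv2.imwrite(f"pics/{n}1.png",ctrl.read_camera(n)[:,:,::-1]); print(n,proj(n,[p,p-R[:,2]*.019,PUCK+[0,0,.022]]).round(1).tolist())
a=cv2.imread("pics/scene1.png");b=cv2.imread("pics/top1.png")
C=np.hstack([cv2.resize(a[120:220,165:275],None,fx=3.6,fy=3.6),cv2.resize(b[165:265,350:460],None,fx=3.6,fy=3.6)]);cv2.imwrite("pics/c4.png",C)
E
```

```text
[ 0.46218507 -0.35081067  0.13285963] 0.0727115836605763 1.65 [ 0.25652795 -0.09811078  0.18251799]
turn deg [ 0.1 -0.2  0.1] shift(cur axes) [-0.0262  0.0294  0.0728] shift(new axes) [-0.0259  0.0295  0.0729]
scene [[200.4, 141.7], [199.0, 136.6], [214.3, 178.7]]
top [[420.6, 233.5], [422.2, 233.6], [404.8, 224.3]]
```

View pics/c4.png

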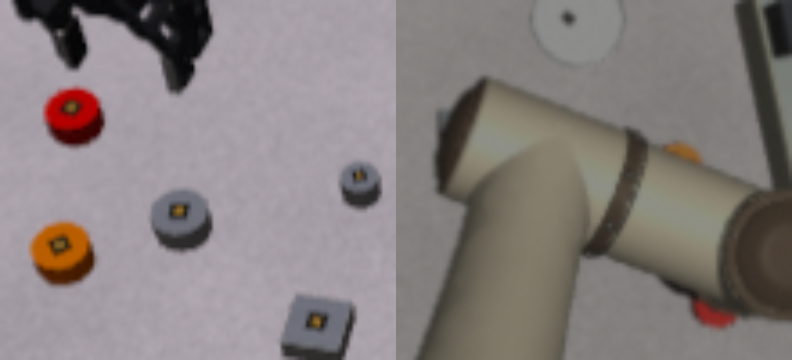

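The scene view shows the fingertips at (185,138) and (214,144). Their midpoint matches the projected TCP, so the scene calibration is good. The large puck below them at (215,178) is unmoved. Descending.

Emit:
play_rows --pt "0.1 -0.2 0 -0.026 0.031 0.03 0.85" --pt "0 0 0 0 0 0.035 0.85" --pt "0 0 0 0 0 0.035 0.85" --pt "0 0 0 0 0 0.028 0.85" --pt "0 0 0 0 0 0 0.85"

```text
time_s: 2.38
tool_pos: [0.4921, -0.3236, 0.0054]
orientation: [[-0.994, 0.112, 0.0], [0.112, 0.994, -0.001], [-0.001, -0.001, -1.0]]
ft_force: [-0.3, 0.4, 0.8]
opening: 0.0724
grip_force: 0.0
```

Emit:
play_rows --pt "0 0 0 0 0 0 0.3" --pt "0 0 0 0 0 0 0.2" --pt "0 0 0 0 0 0 0.2" --pt "0 0 0 0 0 0 0.2" --pt "0 0 0 0 0 0 0.2"

```text
time_s: 3.0
tool_pos: [0.4945, -0.3247, 0.009]
orientation: [[-0.994, 0.111, 0.008], [0.111, 0.994, -0.005], [-0.008, -0.004, -1.0]]
ft_force: [-0.5, -0.8, 6.2]
opening: 0.0423
grip_force: 40.4
```

Emit:
play_rows --pt "0 0 0 0 0 -0.01 0.2" --pt "0 0 0 0 0 -0.03 0.2" --pt "0 0 0 0 0 -0.05 0.2" --pt "0 0 0 0 0 -0.06 0.2" --pt "0 0 0 0 0 -0.06 0.2" --force 60

```text
time_s: 3.62
tool_pos: [0.4912, -0.3226, 0.2182]
orientation: [[-0.994, 0.113, 0.003], [0.113, 0.994, -0.001], [-0.003, -0.001, -1.0]]
ft_force: [2.2, -1.2, -2.2]
opening: 0.0418
grip_force: 61.1
```

```bash
python3 - <<'E'
from h import *
s=ctrl.read_state(); print(s["tool_pos"],s["opening"],s["time_s"],s["ft_force"],s["grip_force"])
for z in (.26,.2): go(ch([-.105,0,0])*[1,1,0]+[0,0,z],0)
R=np.array(s["orientation"]);p=np.array(s["tool_pos"])
print(proj("scene",[p,p+R[:,2]*.009]))
a=ctrl.read_camera("scene")[:,:,::-1]; u=proj("scene",p)[0].astype(int)
cv2.imwrite("pics/c5.png",cv2.resize(a[u[1]-50:u[1]+50,u[0]-60:u[0]+60],None,fx=5,fy=5,interpolation=cv2.INTER_CUBIC)); print(u)
E
```

```text
[ 0.4912089  -0.32261626  0.21822615] 0.04176527621206888 3.625 [ 2.18127701 -1.15503489 -2.22722823] 61.11074924468994
turn deg [-0.   0.2 -0. ] shift(cur axes) [-0.059   0.3351 -0.0419] shift(new axes) [-0.059   0.3352 -0.0418]
turn deg [-0.   0.2 -0. ] shift(cur axes) [-0.0589  0.3352  0.0181] shift(new axes) [-0.059   0.3352  0.0182]
[[201.07023265 127.94007556]
 [201.78005087 130.58499797]]
[201 127]
```

View pics/c5.png

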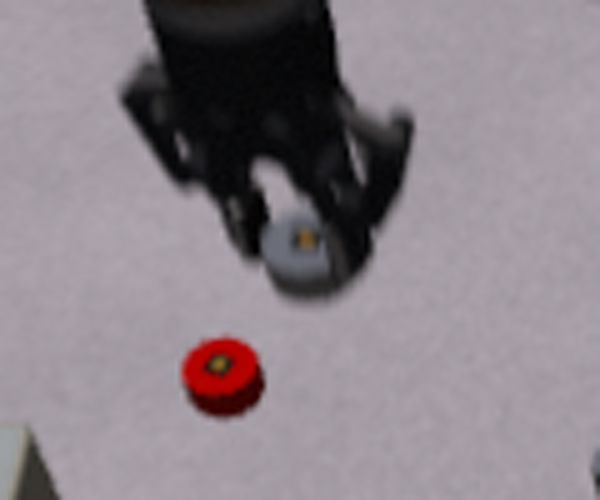

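The puck is held with its chip up, at about scene (202,125). Moving over the chute.

Emit:
play_rows --pt "0 0 0 -0.012 0.056 -0.01 0.2" --pt "0 0 0 -0.012 0.056 -0.01 0.2" --pt "0 0 0 -0.012 0.056 -0.01 0.2" --pt "0 0 0 -0.012 0.056 -0.01 0.2" --pt "0 0 0 -0.011 0.056 0 0.2"

```text
time_s: 4.3
tool_pos: [0.5822, -0.0495, 0.257]
orientation: [[-0.994, 0.113, 0.005], [0.113, 0.994, -0.001], [-0.005, -0.001, -1.0]]
ft_force: [0.8, 0.1, -2.8]
opening: 0.0413
grip_force: 61.4
```

Emit:
play_rows --pt "0 0 0 0 0.055 0 0.2" --pt "0 0 0 0 0 0 0.2"

```text
time_s: 4.55
tool_pos: [0.5879, 0.0068, 0.2553]
orientation: [[-0.994, 0.108, 0.002], [0.108, 0.994, -0.001], [-0.002, -0.001, -1.0]]
ft_force: [-0.2, 0.4, -1.8]
opening: 0.0415
grip_force: 61.5
```

```bash
python3 - <<'E'
from h import *
s=ctrl.read_state(); print(s["tool_pos"],s["opening"],s["time_s"],s["ft_force"],s["grip_force"])
go(ch([-.105,0,.045]),1)
E
```

```text
[0.58792674 0.00677754 0.25527543] 0.04150518710442765 4.55 [-0.23882952  0.37620535 -1.78313835] 61.53305411338806
turn deg [13.9  0.2  0.3] shift(cur axes) [0.0002 0.0079 0.0912] shift(new axes) [0.0001 0.0297 0.0866]
```

Emit:
play_rows --pt "7 0.1 0.1 0 0 0 0.2" --pt "7 0.1 0.1 0 0 0 0.2" --pt "0 0 0 0 0.03 0.04 0.2" --pt "0 0 0 0 0 0.047 0.2" --pt "0 0 0 0 0 0 0.2"

```text
time_s: 5.18
tool_pos: [0.5859, 0.0091, 0.1607]
orientation: [[-0.993, 0.113, -0.038], [0.119, 0.962, -0.245], [0.009, -0.247, -0.969]]
ft_force: [-0.0, 0.6, -2.0]
opening: 0.0416
grip_force: 61.6
```

```bash
python3 - <<'E'
from h import *
s=ctrl.read_state(); print(s["tool_pos"],s["opening"],s["time_s"],s["ft_force"])
go(ch([-.105,0,.045]),1)
R=np.array(s["orientation"]);p=np.array(s["tool_pos"])
print(proj("scene",[p,p-R[:,2]*.013,ch([-.16,.027,.008]),ch([-.16,-.027,.008])]).round(1).tolist())
a=ctrl.read_camera("scene")[:,:,::-1]
cv2.imwrite("pics/c6.png",cv2.resize(a[160:250,290:410],None,fx=6.5,fy=6.5,interpolation=cv2.INTER_CUBIC))
E
```

```text
[0.58590118 0.00909323 0.16069446] 0.04157305630047405 5.175 [-0.02177138  0.57349524 -1.96100175]
turn deg [-0.3 -0.6 -0.2] shift(cur axes) [-0.0022  0.0048 -0.0047] shift(new axes) [-0.0022  0.0048 -0.0047]
[[332.0, 194.5], [333.5, 191.6], [311.6, 185.5], [304.7, 203.4]]
```

View pics/c6.png

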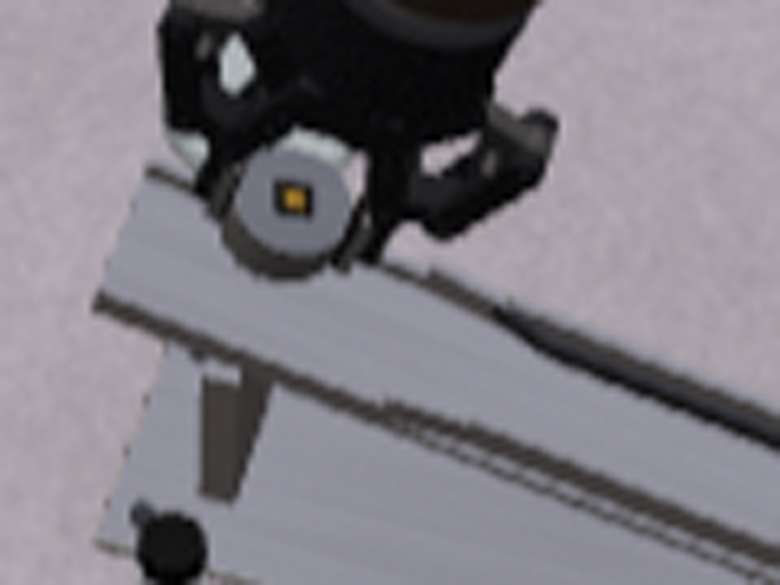

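```bash
sed -i 's/^O=.*/O=np.array([.6016,.1082,.095]); YAW=1.463/' h.py; python3 - <<'E'
from h import *
s=ctrl.read_state();R=np.array(s["orientation"]);p=np.array(s["tool_pos"])
for h in (.009,.013,.017):
    c=ray("scene",(335.2,190.8),(p-R[:,2]*h)[2]); C=chR(YAW)
    print(h,"puck top in tool",(R.T@(c-p)*1e3).round(1),"in chute",(C.T@(c-O)*1e3).round(1),"tcp in chute",(C.T@(p-O)*1e3).round(1))
go(ch([-.105,0,.03]),1)
E
```

```text
0.009 puck top in tool [ 6.1  2.7 -9.7] in chute [-110.1    8.5   52.4] tcp in chute [-112.9    2.4   42.8]
0.013 puck top in tool [  3.3   2.4 -13.6] in chute [-110.4    5.7   56.4] tcp in chute [-112.9    2.4   42.8]
0.017 puck top in tool [  0.5   2.1 -17.5] in chute [-110.7    2.8   60.3] tcp in chute [-112.9    2.4   42.8]
turn deg [-0.2 -0.3 -0.5] shift(cur axes) [-0.0024  0.0079  0.0127] shift(new axes) [-0.0024  0.0079  0.0128]
```

Emit:
play_rows --pt "-0.2 -0.3 -0.5 -0.0045 0.005 0.005 0.2" --pt "0 0 0 0 0 0.01 0.2" --pt "0 0 0 0 0 0.009 0.2" --pt "0 0 0 0 0 0.003 0.2" --pt "0 0 0 0 0 0 0.2"

```text
time_s: 5.85
tool_pos: [0.5936, 0.0086, 0.1367]
orientation: [[-0.994, 0.104, -0.023], [0.107, 0.965, -0.24], [-0.003, -0.241, -0.971]]
ft_force: [0.5, 0.2, -2.4]
opening: 0.0415
grip_force: 61.6
```

```bash
python3 - <<'E'
from h import *
s=ctrl.read_state();R=np.array(s["orientation"]);p=np.array(s["tool_pos"])
print("tcp in chute",(chR(YAW).T@(p-O)*1e3).round(1),s["ft_force"]); go(p,1)
a=ctrl.read_camera("scene")[:,:,::-1]
cv2.imwrite("pics/c7.png",cv2.resize(a[160:250,290:410],None,fx=6.5,fy=6.5,interpolation=cv2.INTER_CUBIC))
E
```

```text
tcp in chute [-107.    -2.7   16.3] [ 0.45632276  0.16701634 -2.43970386]
turn deg [0.1 0.2 0. ] shift(cur axes) [0. 0. 0.] shift(new axes) [0. 0. 0.]
```

View pics/c7.png

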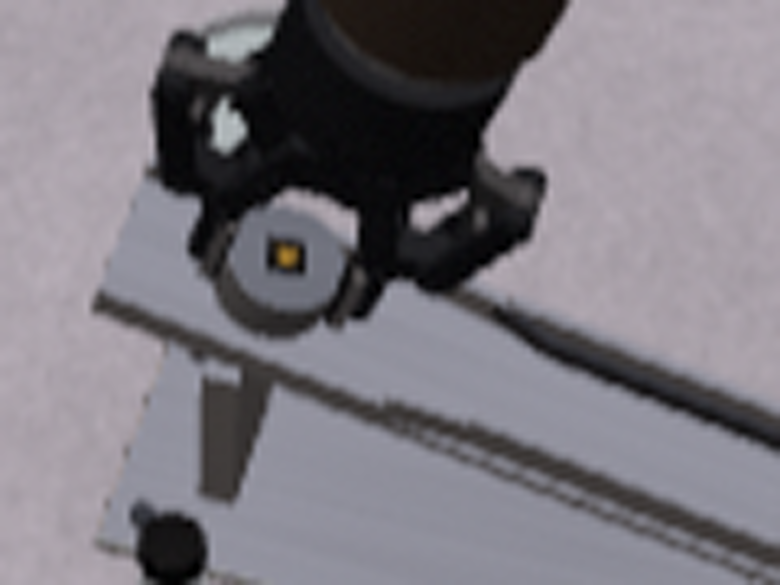

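The puck's chip is at scene (334.2,199.2), hovering between the chute walls.

```bash
python3 - <<'E'
from h import *
C=chR(YAW)
for zc in (.027,.0295,.032):
    f=lambda v: proj("scene",ch([v[0],v[1],zc]))[0]-[334.2,199.2]
    print(zc,least_squares(f,[-.1,0],x_scale=.01).x)
print(proj("scene",[ch([-.16,.027,.008]),ch([-.16,-.027,.008]),ch([-.05,-.027,.008])])) 
E
```

```text
0.027 [-0.10384549  0.00356277]
0.0295 [-0.10406679  0.00183412]
0.032 [-0.10428809  0.00010548]
[[312.5622077  186.79087637]
 [305.76956125 204.81821026]
 [350.2109171  222.30945366]]
```

Emit:
play_rows --pt "0 0 0 -0.001 0 0.002 0.2" --pt "0 0 0 0 0 0.002 0.2" --pt "0 0 0 0 0 0.001 0.2" --pt "0 0 0 0 0 0 0.2"

```text
time_s: 6.4
tool_pos: [0.5945, 0.0074, 0.1319]
orientation: [[-0.994, 0.104, -0.023], [0.107, 0.965, -0.239], [-0.003, -0.24, -0.971]]
ft_force: [-0.7, -0.3, -1.5]
opening: 0.0413
grip_force: 61.6
```

Emit:
play_rows --pt "0 0 0 0 0 0.001 0.2" --pt "0 0 0 0 0 0.001 0.2" --pt "0 0 0 0 0 0 0.2"

```text
time_s: 6.78
tool_pos: [0.5944, 0.0069, 0.13]
orientation: [[-0.994, 0.104, -0.023], [0.107, 0.965, -0.239], [-0.003, -0.24, -0.971]]
ft_force: [-0.0, -0.1, -1.5]
opening: 0.0417
grip_force: 61.6
```

Emit:
play_rows --pt "0 0 0 0 0 0.001 0.2" --pt "0 0 0 0 0 0.001 0.2" --pt "0 0 0 0 0 0 0.2"

```text
time_s: 7.15
tool_pos: [0.5946, 0.0067, 0.1288]
orientation: [[-0.994, 0.104, -0.022], [0.107, 0.965, -0.239], [-0.004, -0.24, -0.971]]
ft_force: [-2.2, 2.0, 2.2]
opening: 0.0413
grip_force: 62.2
```

Emit:
play_rows --pt "0 0 0 0 0 0.001 0.2" --pt "0 0 0 0 0 0 0.2"

```text
time_s: 7.4
tool_pos: [0.5946, 0.0066, 0.1287]
orientation: [[-0.994, 0.104, -0.021], [0.106, 0.965, -0.239], [-0.005, -0.24, -0.971]]
ft_force: [-3.8, 4.5, 7.9]
opening: 0.0416
grip_force: 62.8
```

Emit:
play_rows --pt "0 0 0 0 0 -0.001 0.2" --pt "0 0 0 0 0 0 0.65" --pt "0 0 0 0 0 0 0.8" --pt "0 0 0 0 0 0 0.8" --pt "0 0 0 0 0 0 0.8"

```text
time_s: 8.02
tool_pos: [0.5945, 0.0064, 0.128]
orientation: [[-0.994, 0.105, -0.023], [0.107, 0.965, -0.239], [-0.003, -0.24, -0.971]]
ft_force: [-0.3, 0.2, 0.2]
opening: 0.068
grip_force: 0.0
```

Emit:
play_rows --pt "0 0 0 0 0 -0.01 0.8" --pt "0 0 0 0 0 -0.03 0.8" --pt "0 0 0 0 0 -0.03 0.8" --pt "0 0 0 0 -0.05 0 0" --pt "0 0 0 0 0 0 0"

```text
time_s: 8.65
tool_pos: [0.5909, -0.0265, 0.2102]
orientation: [[-0.994, 0.108, -0.02], [0.109, 0.965, -0.238], [-0.006, -0.239, -0.971]]
ft_force: [0.1, 0.0, -1.0]
opening: 0.0323
grip_force: 0.0
```

```bash
python3 - <<'E'
from h import *
s=ctrl.read_state();R=np.array(s["orientation"]);p=np.array(s["tool_pos"])
print("tcp in chute",(chR(YAW).T@(p-O)*1e3).round(1),s["ft_force"],s["opening"]); go(p,1)
a=ctrl.read_camera("scene")[:,:,::-1]
cv2.imwrite("pics/c8.png",cv2.resize(a[160:250,290:410],None,fx=6.5,fy=6.5,interpolation=cv2.INTER_CUBIC))
E
```

```text
tcp in chute [-159.    -3.8   79.1] [ 0.07341448  0.04605476 -1.02614438] 0.032290952546582416
turn deg [ 0.2  0.3 -0.2] shift(cur axes) [0. 0. 0.] shift(new axes) [0. 0. 0.]
```

View pics/c8.png

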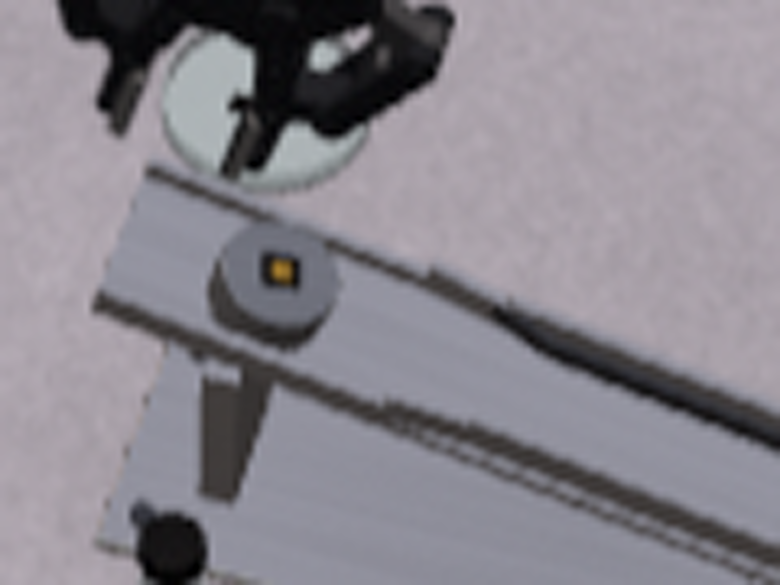

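The puck lies flat in the upper chute with its chip at (333.4,201.2), clear of both walls. Next I put the shut fingers behind it.

```bash
python3 - <<'E'
from h import *
f=lambda v: proj("scene",ch([v[0],v[1],.022]))[0]-[333.4,201.2]
v=least_squares(f,[-.1,0],x_scale=.01).x; print(v)
go(ch([v[0]-.052,0,.008]),1)
E
```

```text
[-0.10367011  0.00098215]
turn deg [ 0.2  0.3 -0.1] shift(cur axes) [0.0041 0.0022 0.0704] shift(new axes) [0.0037 0.0023 0.0704]
```

Emit:
play_rows --pt "0.2 0.3 -0.1 0.003 0.002 0 0" --pt "0 0 0 0 0 0.025 0" --pt "0 0 0 0 0 0.025 0" --pt "0 0 0 0 0 0.018 0" --pt "0 0 0 0 0 0 0"

```text
time_s: 9.32
tool_pos: [0.5851, -0.0389, 0.1399]
orientation: [[-0.994, 0.101, -0.032], [0.106, 0.964, -0.243], [0.006, -0.245, -0.969]]
ft_force: [1.1, 0.8, -0.7]
opening: 0.0003
grip_force: 0.0
```

```bash
cat > st.py <<'E'
from h import *
s=ctrl.read_state();R=np.array(s["orientation"]);p=np.array(s["tool_pos"])
print("tcp",(chR(YAW).T@(p-O)*1e3).round(1),"F chute",(chR(YAW).T@np.array(s["ft_force"])).round(2),s["opening"],s["time_s"]); go(p,1)
E
python3 st.py
```

```text
tcp [-154.5    0.6    7.7] F chute [ 1.06 -0.99 -0.51] 0.000335591720366159 9.325
turn deg [-0.2 -0.3  0.2] shift(cur axes) [0. 0. 0.] shift(new axes) [0. 0. 0.]
```

Emit:
play_rows --pt "-0.2 -0.3 0.2 0 0.005 -0.001 0" --pt "0 0 0 0 0.005 0 0" --pt "0 0 0 0 0.005 0 0" --pt "0 0 0 0 0.005 0 0" --pt "0 0 0 0 0.005 0 0"

```text
time_s: 9.95
tool_pos: [0.5891, -0.0148, 0.1372]
orientation: [[-0.994, 0.106, -0.022], [0.108, 0.965, -0.24], [-0.005, -0.241, -0.971]]
ft_force: [-0.8, -1.9, 3.4]
opening: -0.0002
grip_force: 1.8
```

Emit:
play_rows --pt "0 0 0 0 0.005 0 0" --pt "0 0 0 0 0.005 0 0" --pt "0 0 0 0 0.005 0 0" --pt "0 0 0 0 0.005 0 0" --pt "0 0 0 0 0.005 0 0"

```text
time_s: 10.58
tool_pos: [0.5917, 0.0093, 0.131]
orientation: [[-0.994, 0.106, -0.022], [0.108, 0.965, -0.24], [-0.004, -0.241, -0.971]]
ft_force: [0.2, -2.4, 5.8]
opening: -0.0002
grip_force: 2.7
```

```bash
python3 st.py
```

```text
tcp [-105.1   -0.8   10.9] F chute [-3.7  -0.44  5.  ] -0.0001881390130559709 10.575
turn deg [ 0.1  0.2 -0.1] shift(cur axes) [0. 0. 0.] shift(new axes) [0. 0. 0.]
```

The upward force suggests the tips are rubbing the floor, so I raise the tool slightly and carry on.

Emit:
play_rows --pt "0 0 0 0 0 -0.003 0" --pt "0 0 0 0 0.004 0 0" --pt "0 0 0 0 0.005 0 0" --pt "0 0 0 0 0.005 0 0" --pt "0 0 0 0 0.005 0 0"

```text
time_s: 11.2
tool_pos: [0.5935, 0.0287, 0.1286]
orientation: [[-0.994, 0.106, -0.023], [0.108, 0.965, -0.239], [-0.003, -0.24, -0.971]]
ft_force: [-0.0, -0.6, 1.1]
opening: -0.0002
grip_force: 0.5
```

```bash
python3 st.py
```

```text
tcp [-85.7  -0.5  13.3] F chute [-0.86 -0.02  0.96] -0.00016895214890168327 11.2
turn deg [ 0.1  0.2 -0.1] shift(cur axes) [0. 0. 0.] shift(new axes) [0. 0. 0.]
```

Emit:
play_rows --pt "0 0 0 0 0.005 0 0" --pt "0 0 0 0 0.005 0 0" --pt "0 0 0 0 0.005 0 0" --pt "0 0 0 0 0.005 0 0" --pt "0 0 0 0 0.005 0 0"

```text
time_s: 11.82
tool_pos: [0.5936, 0.0505, 0.123]
orientation: [[-0.994, 0.106, -0.029], [0.11, 0.964, -0.244], [0.002, -0.245, -0.969]]
ft_force: [-5.9, -6.1, 6.3]
opening: -0.0001
grip_force: 4.5
```

Emit:
play_rows --pt "0 0 0 0 0.004 0 0" --pt "0 0 0 0 0.004 0 0" --pt "0 0 0 0 0.004 0 0" --pt "0 0 0 0 0.004 0 0" --pt "0 0 0 0 0.004 0 0"

```text
time_s: 12.45
tool_pos: [0.5961, 0.0694, 0.1184]
orientation: [[-0.994, 0.107, -0.028], [0.11, 0.964, -0.244], [0.001, -0.246, -0.969]]
ft_force: [-3.6, -7.6, 4.5]
opening: -0.0002
grip_force: 4.7
```

```bash
python3 st.py; python3 - <<'E'
from h import *
a=ctrl.read_camera("scene")[:,:,::-1]
cv2.imwrite("pics/c9.png",cv2.resize(a[170:270,310:440],None,fx=6,fy=6,interpolation=cv2.INTER_CUBIC))
E
```

```text
tcp [-43.6   1.3  13.3] F chute [-8.82  2.72  2.42] -0.00016940443332965122 12.45
turn deg [-0.2 -0.1 -0.1] shift(cur axes) [0. 0. 0.] shift(new axes) [0. 0. 0.]
```

View pics/c9.png

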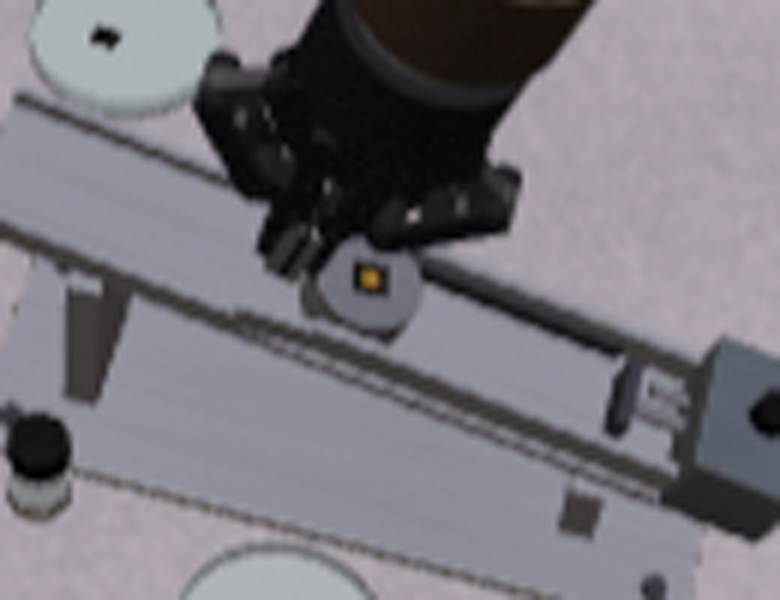

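The puck is at (371.7,216.7), riding onto the leaf; the stop pad is near (412,235).

```bash
python3 - <<'E'
from h import *
f=lambda v,u,z: proj("scene",ch([v[0],v[1],z]))[0]-u
for u,z in (((371.7,216.7),.022),((310+632/6,170+352/6),.016),((310+610/6,170+405/6),.016)):
    print(least_squares(f,[0,0],args=(np.array(u),z),x_scale=.01).x)
E
```

```text
[-8.01012720e-03 -1.98147383e-05]
[0.10062953 0.01800208]
[ 0.09649944 -0.00905036]
```

Emit:
play_rows --pt "0 0 0 0.001 0.004 0 0" --pt "0 0 0 0 0.004 0 0" --pt "0 0 0 0 0.004 0 0" --pt "0 0 0 0 0.004 0 0" --pt "0 0 0 0 0.004 0 0"

```text
time_s: 13.12
tool_pos: [0.5988, 0.0897, 0.1138]
orientation: [[-0.994, 0.107, -0.025], [0.109, 0.964, -0.242], [-0.002, -0.243, -0.97]]
ft_force: [-0.1, -7.1, 2.9]
opening: -0.0001
grip_force: 3.4
```

```bash
python3 st.py
```

```text
tcp [-22.7   0.8  13.7] F chute [-7.59 -0.68  1.12] -8.825239193264055e-05 13.125
turn deg [-0.1  0.1 -0.1] shift(cur axes) [0. 0. 0.] shift(new axes) [0. 0. 0.]
```

Emit:
play_rows --pt "0 0 0 0 0.004 0 0" --pt "0 0 0 0 0.004 0 0" --pt "0 0 0 0 0.004 0 0" --pt "0 0 0 0 0.004 0 0" --pt "0 0 0 0 0.004 0 0"

```text
time_s: 13.75
tool_pos: [0.6011, 0.1091, 0.1089]
orientation: [[-0.994, 0.107, -0.024], [0.109, 0.964, -0.242], [-0.003, -0.243, -0.97]]
ft_force: [-1.7, -5.2, 3.3]
opening: -0.0005
grip_force: 3.2
```

Emit:
play_rows --pt "0 0 0 0 0.003 0 0" --pt "0 0 0 0 0.003 0 0" --pt "0 0 0 0 0.003 0 0" --pt "0 0 0 0 0.003 0 0"

```text
time_s: 14.25
tool_pos: [0.6025, 0.1208, 0.106]
orientation: [[-0.994, 0.107, -0.024], [0.109, 0.964, -0.242], [-0.003, -0.243, -0.97]]
ft_force: [-1.3, -5.5, 3.5]
opening: 0.0001
grip_force: 3.1
```

```bash
python3 st.py
```

```text
tcp [ 9.5  0.5 13.8] F chute [-6.3   0.72  2.08] 0.00010685607254926942 14.25
turn deg [-0.1  0.1 -0.1] shift(cur axes) [0. 0. 0.] shift(new axes) [0. 0. 0.]
```

Emit:
play_rows --pt "0 0 0 0 0.003 0 0" --pt "0 0 0 0 0.002 0 0" --pt "0 0 0 0 0.002 0 0" --pt "0 0 0 0 0.002 0 0"

```text
time_s: 14.75
tool_pos: [0.6035, 0.1295, 0.1039]
orientation: [[-0.994, 0.107, -0.024], [0.109, 0.964, -0.242], [-0.003, -0.243, -0.97]]
ft_force: [-1.5, -5.3, 2.6]
opening: 0.0002
grip_force: 3.0
```

Emit:
play_rows --pt "0 0 0 0 0.002 0 0" --pt "0 0 0 0 0.002 0 0" --pt "0 0 0 0 0.002 0 0"

```text
time_s: 15.12
tool_pos: [0.6042, 0.1353, 0.1025]
orientation: [[-0.994, 0.107, -0.023], [0.109, 0.964, -0.241], [-0.003, -0.243, -0.97]]
ft_force: [-0.5, -5.3, 2.0]
opening: -0.0004
grip_force: 2.9
```

Emit:
play_rows --pt "0 0 0 0 0.002 0 0" --pt "0 0 0 0 0.002 0 0"

```text
time_s: 15.38
tool_pos: [0.6047, 0.1392, 0.1015]
orientation: [[-0.994, 0.107, -0.023], [0.109, 0.964, -0.241], [-0.003, -0.243, -0.97]]
ft_force: [-1.6, -5.6, 2.0]
opening: 0.0001
grip_force: 2.9
```

```bash
python3 st.py
```

```text
tcp [28.7  0.3 13.8] F chute [-6.01  0.97  0.53] 7.962964901283071e-05 15.375
turn deg [-0.   0.2 -0.1] shift(cur axes) [0. 0. 0.] shift(new axes) [0. 0. 0.]
```

Emit:
play_rows --pt "0 0 0 0 0.0015 0 0" --pt "0 0 0 0 0.0015 0 0"

```text
time_s: 15.62
tool_pos: [0.6051, 0.1421, 0.1008]
orientation: [[-0.994, 0.107, -0.023], [0.109, 0.964, -0.241], [-0.003, -0.242, -0.97]]
ft_force: [-0.6, -5.0, 2.2]
opening: 0.0001
grip_force: 2.9
```

Emit:
play_rows --pt "0 0 0 0 0.001 0 0" --pt "0 0 0 0 0.001 0 0"

```text
time_s: 15.88
tool_pos: [0.6053, 0.144, 0.1003]
orientation: [[-0.994, 0.107, -0.023], [0.109, 0.964, -0.241], [-0.003, -0.242, -0.97]]
ft_force: [0.2, -5.8, 2.4]
opening: 0.0001
grip_force: 2.9
```

Emit:
play_rows --pt "0 0 0 0 0.001 0 0" --pt "0 0 0 0 0.001 0 0"

```text
time_s: 16.12
tool_pos: [0.6055, 0.1459, 0.0998]
orientation: [[-0.994, 0.107, -0.023], [0.109, 0.964, -0.241], [-0.003, -0.242, -0.97]]
ft_force: [-1.2, -5.0, 2.4]
opening: -0.0001
grip_force: 2.8
```

Emit:
play_rows --pt "0 0 0 0 0.001 0 0" --pt "0 0 0 0 0.001 0 0"

```text
time_s: 16.38
tool_pos: [0.6057, 0.1479, 0.0993]
orientation: [[-0.994, 0.107, -0.023], [0.109, 0.964, -0.241], [-0.003, -0.242, -0.97]]
ft_force: [-0.1, -4.4, 3.1]
opening: -0.0002
grip_force: 2.8
```

Emit:
play_rows --pt "0 0 0 0 0.001 0 0"

```text
time_s: 16.5
tool_pos: [0.6059, 0.1489, 0.0991]
orientation: [[-0.994, 0.107, -0.023], [0.109, 0.964, -0.241], [-0.003, -0.242, -0.97]]
ft_force: [-0.5, -5.3, 2.9]
opening: -0.0002
grip_force: 2.8
```

Emit:
play_rows --pt "0 0 0 0 0.001 0 0"

```text
time_s: 16.62
tool_pos: [0.606, 0.1499, 0.0988]
orientation: [[-0.994, 0.107, -0.023], [0.109, 0.964, -0.241], [-0.003, -0.242, -0.97]]
ft_force: [-0.4, -5.1, 2.8]
opening: 0.0
grip_force: 2.8
```

Emit:
play_rows --pt "0 0 0 0 0.001 0 0" --pt "0 0 0 0 0.001 0 0"

```text
time_s: 16.88
tool_pos: [0.6062, 0.1518, 0.0984]
orientation: [[-0.994, 0.107, -0.023], [0.109, 0.964, -0.241], [-0.003, -0.242, -0.97]]
ft_force: [0.2, -5.0, 3.4]
opening: 0.0
grip_force: 2.8
```

Emit:
play_rows --pt "0 0 0 0 0.001 0 0"

```text
time_s: 17.0
tool_pos: [0.6063, 0.1527, 0.0982]
orientation: [[-0.994, 0.107, -0.023], [0.109, 0.964, -0.241], [-0.003, -0.242, -0.97]]
ft_force: [-0.1, -5.8, 2.6]
opening: -0.0001
grip_force: 3.2
```

Emit:
play_rows --pt "0 0 0 0 0.001 0 0"

```text
time_s: 17.12
tool_pos: [0.6063, 0.1533, 0.098]
orientation: [[-0.994, 0.107, -0.024], [0.109, 0.964, -0.242], [-0.003, -0.243, -0.97]]
ft_force: [0.3, -6.3, 3.2]
opening: 0.0001
grip_force: 3.8
```

```bash
python3 st.py
```

```text
tcp [43.3  0.2 13.9] F chute [-6.87 -0.95  1.62] 0.00012363897372464773 17.125
turn deg [-0.1  0.2 -0.1] shift(cur axes) [0. 0. 0.] shift(new axes) [0. 0. 0.]
```

Emit:
play_rows --pt "0 0 0 0 0.001 0 0"

```text
time_s: 17.25
tool_pos: [0.6064, 0.1539, 0.0979]
orientation: [[-0.994, 0.107, -0.024], [0.109, 0.964, -0.243], [-0.003, -0.244, -0.97]]
ft_force: [-0.1, -8.4, 3.5]
opening: -0.0
grip_force: 4.3
```

Emit:
play_rows --pt "0 0 0 0 0.0005 0 0"

```text
time_s: 17.38
tool_pos: [0.6064, 0.1541, 0.0979]
orientation: [[-0.994, 0.107, -0.024], [0.109, 0.964, -0.243], [-0.003, -0.244, -0.97]]
ft_force: [-0.6, -8.2, 4.0]
opening: -0.0001
grip_force: 4.5
```

Emit:
play_rows --pt "0 0 0 0 0.0008 0 0" --pt "0 0 0 0 0 0 0" --pt "0 0 0 0 0 0 0"

```text
time_s: 17.75
tool_pos: [0.6064, 0.1546, 0.0978]
orientation: [[-0.994, 0.107, -0.024], [0.11, 0.964, -0.243], [-0.003, -0.245, -0.97]]
ft_force: [-0.2, -8.7, 4.7]
opening: 0.0001
grip_force: 4.6
```

```bash
python3 st.py
```

```text
tcp [44.6  0.2 14. ] F chute [-9.52 -0.71  2.5 ] 5.5091502975461985e-05 17.75
turn deg [-0.2  0.1 -0.1] shift(cur axes) [0. 0. 0.] shift(new axes) [0. 0. 0.]
```

Force is about 3.7 N above the drag, a firm seat. Backing off gently, then lifting.

Emit:
play_rows --pt "0 0 0 0 -0.002 0 0" --pt "0 0 0 0 -0.004 0 0" --pt "0 0 0 0 -0.012 0 0" --pt "0 0 0 0 -0.01 -0.01 0" --pt "0 0 0 0 0 -0.03 0"

```text
time_s: 18.38
tool_pos: [0.6037, 0.1382, 0.1423]
orientation: [[-0.994, 0.107, -0.025], [0.11, 0.964, -0.24], [-0.001, -0.242, -0.97]]
ft_force: [0.8, 0.4, 0.1]
opening: -0.0001
grip_force: 0.0
```

Emit:
play_rows --pt "0 0 0 0 -0.03 -0.05 0" --pt "0 0 0 0 -0.05 -0.05 0" --pt "0 0 0 0 -0.06 -0.03 0" --pt "0 0 0 0 -0.05 0 0" --pt "0 0 0 0 0 0 0"

```text
time_s: 19.0
tool_pos: [0.5879, -0.0077, 0.3074]
orientation: [[-0.994, 0.111, -0.018], [0.112, 0.965, -0.237], [-0.009, -0.238, -0.971]]
ft_force: [-0.5, 1.6, -0.5]
opening: 0.0004
grip_force: 0.0
```

```bash
python3 st.py; python3 - <<'E'
from h import *
a=ctrl.read_camera("scene")[:,:,::-1]
cv2.imwrite("pics/c10.png",cv2.resize(a[170:290,300:460],None,fx=4.9,fy=4.9,interpolation=cv2.INTER_CUBIC))
E
```

```text
tcp [-164.6    1.2  177.8] F chute [ 1.64  0.65 -0.08] 0.0003723730182637051 19.0
turn deg [ 0.2  0.4 -0.4] shift(cur axes) [0. 0. 0.] shift(new axes) [0. 0. 0.]
```

View pics/c10.png

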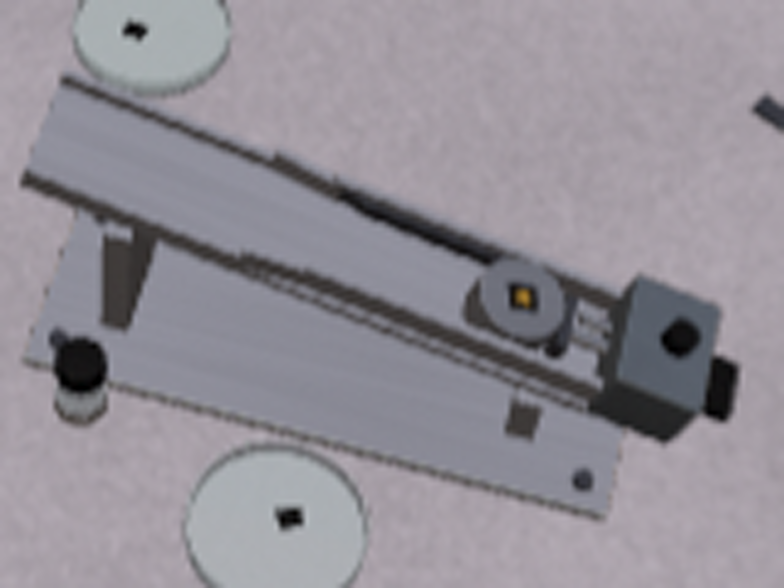

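The puck lies flat with its chip up at crop (523,297), against the stop pad. The arm is clear of everything, so I hand in.

```bash
python3 -c "
from bench import ctrl
print(ctrl.hand_in())"
```

```text
the job is handed in; nothing more can be done
None
```

The large round carrier sits chip up against the escapement stop, pushed to about 3.7 N above the drag and released with the arm clear; I handed the job in at about 19 s, but no verdict was returned.

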